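Hold the spool carrier's gate wide open

ROBOT

A 6-joint arm with a two-finger parallel gripper is mounted at the origin on the work surface. World frame = base frame: x ahead of the robot, y to its left, z up, the work surface at z = 0. Lengths are in m, angles in degrees, forces in N, time in s.
With the tool pointing down it reaches from about 0.25 to 0.725 m from the base axis. Payload 9.7 kg.
Tool frame: the origin (TCP) lies at the very end of the fingers, on their centre line; the grasp point (between the pads) lies 19 mm behind it (bot.grip_point_offset is the z of the grasp point in the tool frame, in m); z points along the fingers, x is the direction in which the jaws open and shut, and the axes are right-handed (so a half turn about z gives the same grasp; the last joint's range is limited). The gripper opens to 85 mm and grips with 20 to 120 N. Pads are 22 mm wide; open, the fingers measure 114 mm over their backs; the gripper's body (76 mm by 85 mm) begins 54 mm behind the grasp point. The pads swing forward as they close: fully open they stand 13 mm farther back than shut.
Start: joints at [0, 4.979, 10.078, 95.1, 0, 90], TCP at [0.55, -0, 0.231] pointing down, gripper open.
Joint ranges: [-179.16, 179.16], [-48.56, 103.87], [-65.8, 70.77], [-126.05, 130.52], [-82.76, 87.17], [-180, 180]. Speed limits (degrees/s): [127.2, 127.2, 147.25, 180, 180, 180].

INTERFACE

Orientations are given as [roll, pitch, yaw] about the fixed x, y, z axes, in that order (R = Rz(yaw) Ry(pitch) Rx(roll)).
In Python, from workcell import get_obs, viewer, job_done, bot gives the robot as it stands.
- The arm moves only by the shell command python3 -m handwheel 'ROWS' [FORCE]. ROWS is JSON, a list of rows, each a list of 5 numbers: the closure, from 0 (fully open) to 1 (shut), then the shift along the world's x, y, z in m, then the turn about the world's z in degrees. A call has 1 to 5 rows; each row is the pose to reach, as a shift and turn from the pose measured when the call began; what a row does not reach only later rows make up. A row lasts 1/10 s, in which the tool goes at most 50 mm and 8.59 degrees, less where a joint would pass 70% of its speed; a pose out of reach is approached as far as the arm can. A call with a gripper value outside its range is refused whole. The fingers move at their own pace and stop on an object; FORCE is the grip in N (left out, the last holds). Time passes only in rows, so rows that repeat a pose let the fingers close. It gives the time, the measured TCP pose, the force and the opening at its end, in the units of the state.
- get_obs(): the state, without advancing time (a new reading comes with each control period).
- viewer.camera(name): name is "scene" or "side" or "wrist"; returns a dict with "color" (420x560x3 uint8, blue, green, red), "K" (3x3 intrinsics, pixels), "origin" and "orientation" of the camera in the world. Camera axes: x right, y down, z forward; pixel columns grow to the right and rows downward; lengths in m; the calibration is good to about 2 mm. The wrist camera is an equidistant fisheye: a pixel r from the principal point sees the ray r / f radians off the axis. A picture is of the moment at which its call begins. There is no depth.
- job_done(): hands the job in, once; it reports no verdict.
The state is a dict: "time": time; "q": joint angles; "qd": joint speeds; "joint_efforts": joint torques, N m; "ee_pos": TCP position; "tcp_rot": TCP orientation; "wrist_force": force on the tool from outside, world axes, zero at the start; "torque": the same for the moment, N m; "opening": finger opening in m.
Only numpy, scipy, OpenCV 4.12 (cv2) and the standard library are available. Lean on these libraries where they do the work, as an engineer would, in place of code of your own. Each camera call takes 0.05 s, during which the arm holds its last target.

TASK

I want to roll the two spools out of the plywood carrier, so please open its barred gate and hold it for me. First squeeze the blue catch on the post so that the gate springs ajar, then squeeze the yellow safety catch on the gate's top rail and swing the gate out towards you, past the click of its hinge, until it stands wide open, about square to the front of the carrier. The gate swings back by itself, so finish while still holding it wide open, and leave the spools and the other things on the bench where they are.

Things in the scene. Friction and masses are not known exactly. Their poses are not given: they have to be found in the camera images.
- carrier: Open-topped plywood crate, 236 deep (x) x 188 wide (y) x 200 mm high, fixed to the bench. Origin: centre of its underside on the bench; z up. Its gated front looks along its -x, roughly at the robot. White barred gate across the front: mid-plane at x = -130 mm, hinge axis at y = -88 mm, latch post at y = 80 to 96 mm. Two spools stand in it, tops 218 mm high.
- blue_catch (a point): First catch, on a dark housing outside the latch post. Two upright tabs, each 24 mm (x) by 8 mm (y), from 200 to 248 mm above the bench: blue one (on -y, next to the gate) slides to +y towards the white fixed one (on +y). Over their outer faces 41 mm at rest, 28 mm squeezed home. Point: midway between the outer faces at rest, 224 mm above the bench. Carrier's axes; squeeze along y.
- blue_bolt (a joint): Travel of the blue tab towards its white tab, m: 0 at rest, 0.013 home; spring 4 N at first, 7 N home. Its bolt stands in front of the gate; drawn by about 10 mm it frees the gate, which a rubber buffer at once pushes ajar to about 0.1 rad, and then the bolt cannot catch again when the tabs are let go (the tab may stay part drawn).
- yellow_catch (a point): Second (safety) catch, on the gate's top rail, swings with it. Two tabs like the blue catch's (24 x 8 mm, 200 to 248 mm above the bench): yellow one (free side, +y) slides to -y towards the white fixed one (hinge side). 41 mm over outer faces at rest, 28 mm home. Point: midway between outer faces at rest, 224 mm high, 105.5 mm from the hinge axis. Gate's axes; squeeze along y.
- yellow_bolt (a joint): Travel of the yellow tab towards its white tab, m: 0 at rest, 0.013 home; spring 4 N at first, 7 N home. Its bolt runs in a keeper on the post and stops the gate at about 0.1 rad until drawn by about 8 mm. Squeezing it before the blue catch does not open the gate. Beyond about 0.2 rad the gate is clear of the keeper and the catch no longer matters.
- gate_hinge (a point): Point on the gate's vertical hinge axis at the height of the top rail's upper face, 200 mm above the bench. Gate's axes: y along the gate from hinge to free edge, z up. Beside it a cam and a sprung roller reach up to 209 mm.
- gate_edge (a point): Middle of the free end of the gate's top rail, upper face (200 mm high), 164 mm from the hinge axis.
- gate_swing (a joint): Gate angle, rad: 0 shut, 0.1 ajar, grows as it swings out (counter-clockwise seen from above); stop at 1.75. A spring pulls it shut (0.13 N m at 0, 0.25 N m at 1.5). The hinge's click, a sprung roller riding over a bump, lies between about 0.4 and 1.0 with its top at 0.7; passing it takes up to 0.9 N m, or 9 N at the yellow catch.
- gate: White gate, 0.45 kg: two rails, two end stiles 12 mm wide, four upright 6 mm bars some 32 mm apart; 20 mm thick, 30 to 200 mm above the bench. Origin on the hinge axis at bench height; y along the gate to its free edge (164 mm out), x its normal (into the carrier when shut), z up.
- spool_white: Spool of white filament, 200 mm across, 66 mm wide, standing in the carrier between chocks. Origin: its centre. Leave alone.
- spool_grey: Spool of grey filament, the same size, beside the white one in the carrier. Origin: its centre. Leave alone.
- spool_flat: Spool of green filament lying flat on the bench, 200 mm across, 66 mm high. Origin: its centre. Bystander.
- vase: White printed vase, 130 mm tall, 66 mm across, upright on the bench. Origin: centre of its foot. Bystander.
- glue_stick: Glue stick, 32 mm across, 105 mm tall, red cap, upright on the bench. Origin: centre of its foot. Bystander.
- scraper: Print scraper 240 mm long, lying on the bench. Origin: under its middle. Bystander.
- carton: Closed cardboard carton 170 x 130 x 80 mm on the bench. Origin: centre of its underside. Bystander.
- caliper: Caliper 230 mm long lying flat on the bench. Origin: under its middle. Bystander.

How it is judged (in metres and radians):
On the way, in this order (a step that is already met when the one before it is completed fails the run):
1. the blue catch is squeezed with the gate still shut or just springing ajar (value of joint blue_bolt above 0.009 m and value of joint gate_swing below 0.2 rad), for 0.05 s.
2. then the yellow catch is squeezed with the gate ajar (value of joint yellow_bolt above 0.0065 m and value of joint gate_swing between 0.05 and 0.25 rad), for 0.05 s.
3. then the gate is swung past its click (value of joint gate_swing above 1.05 rad), for 0.1 s.
At the end, for the whole second after the job is handed in: The gate stands still at 1.40 rad (80 degrees) or more and the robot's fingers are holding it there (contact force over 1 N); the spools and the other loose things are within 30 mm of where they began (value of joint gate_swing above 1.4 rad and velocity of joint gate_swing between -0.1 and 0.1 rad/s and contact force between the fingers and gate above 1 N and distance of each of spool_white, spool_grey, spool_flat, vase, glue_stick, scraper, carton, caliper from where it was at the start of the episode below 0.03 m); the arm keeps its last pose, push and grip.
It fails at once if a spool or another loose thing is moved by more than 30 mm (distance of any of spool_white, spool_grey, spool_flat, vase, glue_stick, scraper, carton, caliper from where it was at the start of the episode above 0.03 m).
It also fails if it takes over 45 s, if anything falls off the work surface, if the arm or the gripper's body presses on something with over 40 N, if the wrist force passes 120 N, or if a joint passes its speed limit or range.

## Working session

There is one attempt and no reset: what is moved stays moved. The work goes in short steps, Python scripts to look and compute and a shell command to move; the robot and the scene stay as the last step left them, time stands still between calls to the robot, and variables do not carry over. Pictures are saved under pics/ and viewed, and the job is handed in when it is done.

```bash
mkdir -p pics; ls; python3 - <<'E'
from workcell import get_obs, viewer, bot
import cv2
print(get_obs()); print([a for a in dir(bot) if a[0]!='_'])
for n in ("scene","side","wrist"):
    c=viewer.camera(n); cv2.imwrite(f"pics/{n}0.png",c["color"]); print(n,c["K"],c["origin"],c["orientation"])
E
```

```text
pics
{'time': 0.0, 'q': array([-2.05271763e-03,  5.01022982e+00,  1.00338573e+01,  9.50994280e+01,
        3.02714423e-04,  9.00014940e+01]), 'qd': array([-0.03568838,  0.03192188,  0.11822761,  0.04142751,  0.05323912,
       -0.00682036]), 'joint_efforts': array([ 7.68234549e-04, -5.20392072e+01,  4.64802504e+01,  1.63646933e-02,
        2.23589603e-05, -6.77332673e-05]), 'ee_pos': array([ 5.49766865e-01, -1.81905637e-05,  2.30586075e-01]), 'tcp_rot': array([-1.79999699e+02,  7.58004909e-02, -3.54672796e-03]), 'wrist_force': array([-0.62323242, -0.02579204,  0.11241378]), 'torque': array([ 0.00773425, -0.02514445,  0.00827944]), 'opening': 0.08534543790046424}
['PlanningError', 'grip_point_offset']
scene [[454.73398956   0.         275.14613762]
 [  0.         454.73398956 206.35381033]
 [  0.           0.           1.        ]] [0.05806221 0.99348391 1.16456261] [-133.34230156    1.07990019 -155.79061918]
side [[431.95887945   0.         280.60817105]
 [  0.         431.95887945 217.44458613]
 [  0.           0.           1.        ]] [-0.2474594   1.03405852  1.06502563] [-125.73078791   -0.58188415 -142.15594379]
wrist [[325.1922621   0.        278.5085171]
 [  0.        325.1922621 208.6319957]
 [  0.          0.          1.       ]] [0.54874797 0.06451113 0.37273196] [ 1.65042195e+02  4.89858028e-02 -3.09548570e-02]
```

View pics/scene0.png

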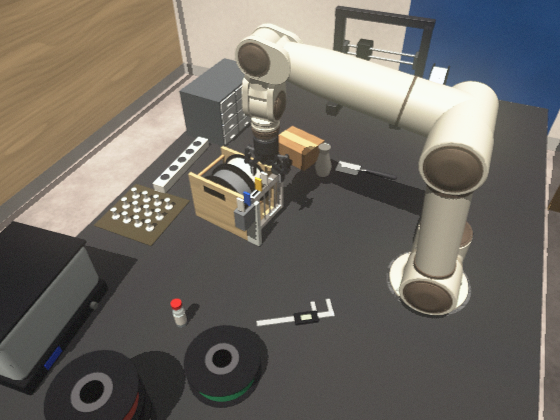

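View pics/side0.png

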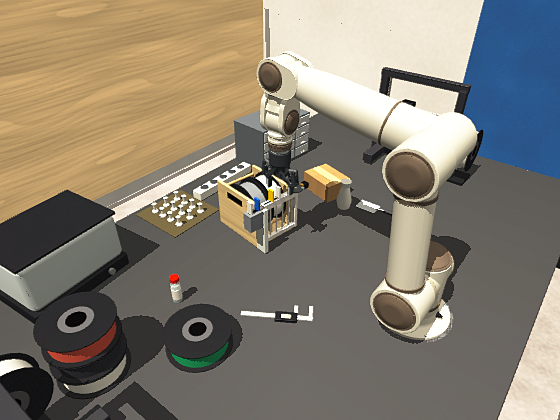

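View pics/wrist0.png

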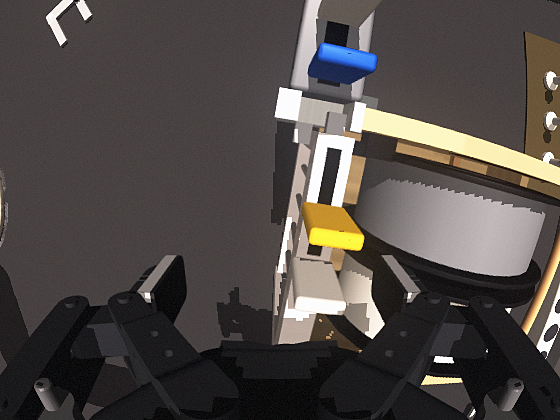

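The wrist view shows the blue tab's top near (343,62), the yellow near (333,225) and the white gate tab near (318,283). I'll zoom in and measure their top faces.

```bash
cat > h.py <<'E'
import numpy as np, cv2
from scipy.spatial.transform import Rotation as R
from workcell import get_obs, viewer
def snap(n,fn):
    c=viewer.camera(n); cv2.imwrite("pics/"+fn,c["color"]); return c
def ray(c,uv,fish):
    K=np.array(c["K"]);u=(np.array(uv,float)-K[:2,2])/K[0,0]
    if fish:
        r=np.linalg.norm(u,axis=-1,keepdims=True)+1e-12
        d=np.concatenate([u/r*np.sin(r),np.cos(r)],-1)
    else: d=np.concatenate([u,np.ones(u.shape[:-1]+(1,))],-1)
    return R.from_euler('xyz',c["orientation"],degrees=True).apply(d)
def plane(c,uv,z,fish=True):
    d=ray(c,np.atleast_2d(uv),fish);o=np.array(c["origin"])
    return o+d*((z-o[2])/d[:,2])[:,None]
E
python3 - <<'E'
from h import *
c=snap("wrist","w1.png");im=c["color"]
cv2.imwrite("pics/w1z.png",cv2.resize(im[20:320,260:460],None,fx=2.0*1,fy=2,interpolation=cv2.INTER_CUBIC))
hsv=cv2.cvtColor(im,cv2.COLOR_BGR2HSV)
for n,lo,hi in(("blue",(105,150,60),(125,255,255)),("yel",(15,180,100),(30,255,255))):
    m=cv2.inRange(hsv,lo,hi);k,l,s,ce=cv2.connectedComponentsWithStats(m)
    i=1+np.argmax(s[1:,4]);print(n,s[i],ce[i],np.percentile(hsv[l==i][:,2],[5,25,50,75,95]))
E
```

```text
blue [ 308   42   69   42 1892] [341.72991543  62.5332981 ] [ 73.   78.  169.5 247.  252. ]
yel [ 301  202   63   49 2170] [331.09308756 226.93041475] [141. 198. 202. 252. 255.]
```

View pics/w1z.png

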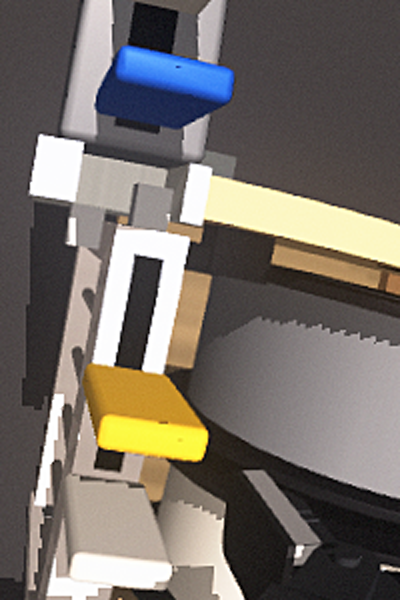

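```bash
cat >> h.py <<'E'
def tops(c,vth=225):
    im=c["color"];hsv=cv2.cvtColor(im,cv2.COLOR_BGR2HSV);out={}
    for n,lo,hi in(("blue",(105,120,vth),(125,255,255)),("yel",(15,120,vth),(33,255,255))):
        m=cv2.inRange(hsv,lo,hi);k,l,s,ce=cv2.connectedComponentsWithStats(m)
        if k<2: continue
        i=1+np.argmax(s[1:,4]);pt=np.argwhere(l==i)[:,::-1]
        P=plane(c,pt,0.248)[:,:2]
        (cx,cy),(w,h),a=cv2.minAreaRect((P*1000).astype(np.float32))
        q=P-P.mean(0);ev,V=np.linalg.eigh(q.T@q);v=V[:,1]*np.sign(V[0,1])
        print(n,"px",ce[i].round(1),len(pt),"rect",round(cx,1),round(cy,1),round(w,1),round(h,1),"ang",np.degrees(np.arctan2(v[1],v[0])).round(1))
        out[n]=np.array([cx,cy])/1000
    return out
E
python3 - <<'E'
from h import *
c=viewer.camera("wrist");t=tops(c)
d=t["blue"]-t["yel"];print(d,np.linalg.norm(d),np.degrees(np.arctan2(d[1],d[0]))-90)
# white/gray corners from zoom (x/2+260,y/2+20)
z=np.array([[68,555],[170,560],[170,585],[72,580]]);print(plane(c,z/2+[260,20],.248).round(4))
E
```

```text
blue px [347.4  55. ] 774 rect 575.2 92.3 5.9 22.1 ang -9.4
yel px [335.7 238.3] 916 rect 572.6 18.3 7.7 23.0 ang -9.0
[0.00264807 0.07401765] 0.07406500253270483 -2.04895222869375
[[ 0.5555 -0.0095  0.248 ]
 [ 0.5786 -0.0114  0.248 ]
 [ 0.5792 -0.0182  0.248 ]
 [ 0.5565 -0.0161  0.248 ]]
```

```bash
python3 -m handwheel '[[0,0,0,0.04,0],[0,0,0,0.07,8],[0,0,0.02,0.07,16],[0,0,0.04,0.07,24],[0,0,0.06,0.07,32]]' 30; python3 -m handwheel '[[0,0,0.02,0,9],[0,0,0.04,0,17],[0,0,0.04,0,25],[0,0,0.04,0,33],[0,0,0.04,0,41]]';  python3 -m handwheel '[[0,0,0,0,5],[0,0,0,0,8],[0,0,0,0,8]]'; python3 - <<'E'
from h import *
o=get_obs();print(o["time"],o["ee_pos"],o["tcp_rot"],o["q"])
c=snap("wrist","w2.png");t=tops(c)
E
```

```text
time: 0.75
ee_pos: [0.55, 0.0606, 0.3011]
tcp_rot: [180.0, 0.0, 32.3]
wrist_force: [0.1, 0.4, -0.7]
opening: 0.0849
time: 1.25
ee_pos: [0.5499, 0.1008, 0.3009]
tcp_rot: [-180.0, 0.0, 73.7]
wrist_force: [0.6, -0.5, 0.4]
opening: 0.0852
time: 1.55
ee_pos: [0.5499, 0.1009, 0.3008]
tcp_rot: [-180.0, 0.0, 81.7]
wrist_force: [0.2, 0.3, -0.4]
opening: 0.0853
1.55 [0.54992273 0.10085663 0.30075426] [-1.79975252e+02  3.53245243e-02  8.17015357e+01] [ 1.04056437e+01  8.60234405e+00  2.19252604e+01  1.03357685e+02
 -2.55226848e-02  1.87041234e+01]
blue px [268.9 264.9] 75 rect 575.5 92.1 7.2 20.7 ang -17.8
yel px [184.7 254.6] 160 rect 558.6 33.6 7.8 21.5 ang -10.1
```

View pics/w2.png

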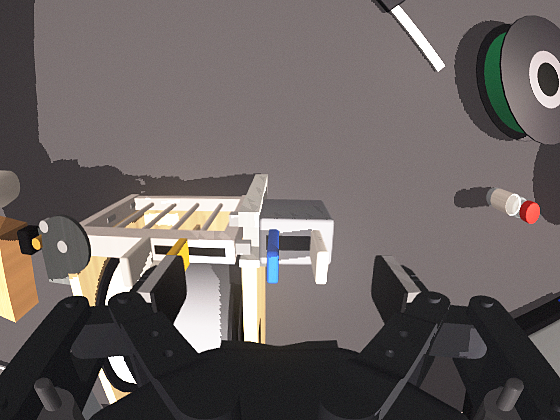

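The picture shows the blue tab near (272,256), its white partner near (321,258), and the fingers around them. I'll zoom to check the midpoint.

```bash
python3 - <<'E'
import cv2
im=cv2.imread("pics/w2.png");cv2.imwrite("pics/w2z.png",cv2.resize(im[200:300,220:360],None,fx=5,fy=5,interpolation=cv2.INTER_CUBIC))
E
```

```text
(no output)
```

View pics/w2z.png

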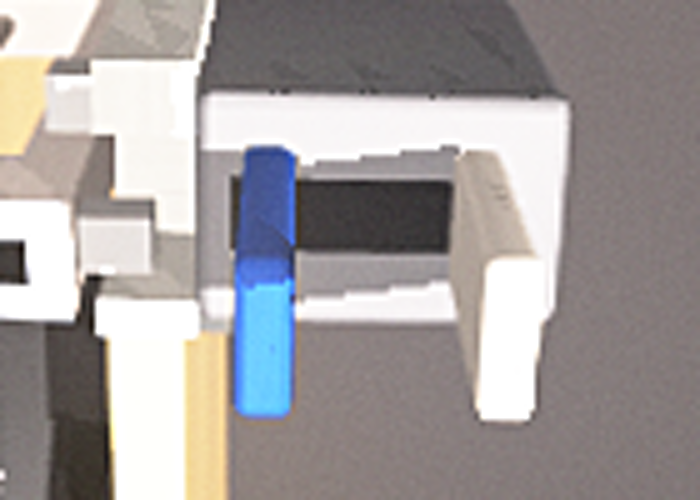

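```bash
python3 - <<'E'
from h import *
c=viewer.camera("wrist")
z=np.array([[240,260],[296,260],[290,415],[236,415],[487,258],[542,258],[533,418],[478,418]])
P=plane(c,z/5+[220,200]-.4,.248)[:,:2];b=P[:4].mean(0);w=P[4:].mean(0);print(P.round(4),b,w)
d=w-b;print(np.linalg.norm(d),np.degrees(np.arctan2(d[1],d[0]))-90,(b+w)/2, (b+w)/2-get_obs()["ee_pos"][:2])
E
```

```text
[[0.5632 0.0908]
 [0.5643 0.098 ]
 [0.5866 0.0938]
 [0.5856 0.0867]
 [0.5678 0.1226]
 [0.5689 0.1297]
 [0.5924 0.1263]
 [0.5911 0.1189]] [0.57492948 0.09232144] [0.58002814 0.12438363]
0.032465071277133196 -9.03574919751911 [0.57747881 0.10835254] [0.02754663 0.00752699]
```

```bash
python3 -m handwheel '[[0.15,0.0285,0.0135,0,-0.7],[0.15,0.0285,0.0135,-0.03,-0.7],[0.15,0.0285,0.0135,-0.06,-0.7],[0.15,0.0285,0.0135,-0.086,-0.7],[0.15,0.0285,0.0135,-0.086,-0.7]]' 30; python3 - <<'E'
from h import *
o=get_obs();print(o["time"],o["ee_pos"],o["tcp_rot"],o["wrist_force"])
c=snap("wrist","w3.png")
E
```

```text
time: 2.15
ee_pos: [0.5771, 0.1141, 0.211]
tcp_rot: [-179.7, 0.2, 80.8]
wrist_force: [0.3, 0.4, 0.7]
opening: 0.0726
2.15 [0.57708721 0.11405624 0.21096067] [-1.79659627e+02  1.56118002e-01  8.07898535e+01] [0.31505216 0.42923071 0.686696  ]
```

View pics/w3.png

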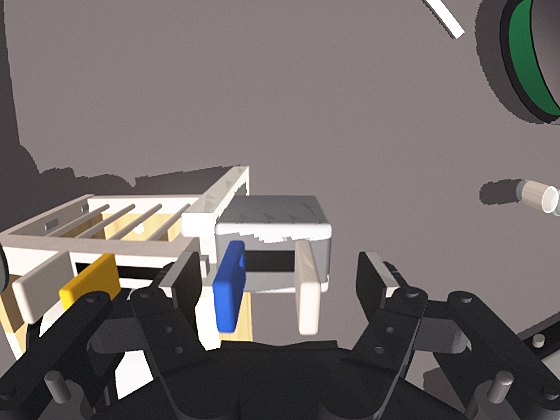

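The tabs sit between the open pads: blue at (232,285), white at (308,285). Now I'll squeeze.

```bash
python3 -m handwheel '[[0.45,0,0,0,0],[0.6,0,0,0,0],[0.75,0,0,0,0],[0.8,0,0,0,0],[0.8,0,0,0,0]]' 30; python3 - <<'E'
from h import *
o=get_obs();print(o["time"],o["ee_pos"],o["tcp_rot"],o["wrist_force"],o["opening"])
c=snap("wrist","w4.png")
E
```

```text
time: 2.7
ee_pos: [0.5787, 0.1164, 0.2161]
tcp_rot: [180.0, -0.2, 80.9]
wrist_force: [2.5, 11.3, 4.4]
opening: 0.0264
2.7 [0.57871765 0.11635258 0.2161216 ] [179.96994094  -0.20770117  80.87720313] [ 2.50159719 11.32565832  4.36924743] 0.026350434065463474
```

View pics/w4.png

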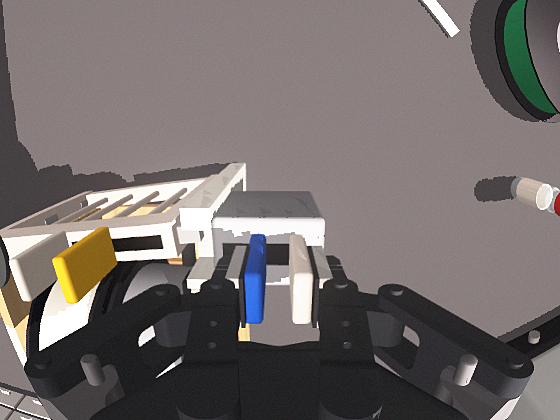

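The catch is squeezed home (opening 26 mm), and the gate's rail at (110,190) now slants out, so it is ajar. I'll hold briefly, release, lift and re-measure the yellow catch.

```bash
python3 -m handwheel '[[0.8,0,0,0,0],[0.4,0,0,0,0],[0.15,0,0,0,0],[0.15,0,0,0.02,0],[0.15,0,0,0.06,0]]' 30;python3 -m handwheel '[[0.15,0,0,0.03,0],[0.15,0,-0.03,0.03,0],[0.15,0,-0.03,0.03,0],[0.15,0,-0.03,0.03,0]]'; python3 - <<'E'
from h import *
o=get_obs();print(o["time"],o["ee_pos"],o["tcp_rot"],o["wrist_force"],o["opening"])
c=snap("wrist","w5.png");im=c["color"];cv2.imwrite("pics/w5z.png",cv2.resize(im[170:310,60:260],None,fx=4,fy=4,interpolation=cv2.INTER_CUBIC))
E
```

```text
time: 3.25
ee_pos: [0.578, 0.1163, 0.2749]
tcp_rot: [-179.8, -0.1, 80.9]
wrist_force: [0.9, 0.0, -0.2]
opening: 0.0728
time: 3.65
ee_pos: [0.5781, 0.086, 0.3055]
tcp_rot: [-179.9, -0.2, 80.8]
wrist_force: [-0.2, 0.0, 0.0]
opening: 0.0727
3.65 [0.57814982 0.08598632 0.3054503 ] [-179.87637634   -0.18896379   80.79764472] [-0.16750866  0.03636287  0.04159381] 0.07268161700856988
```

View pics/w5.png

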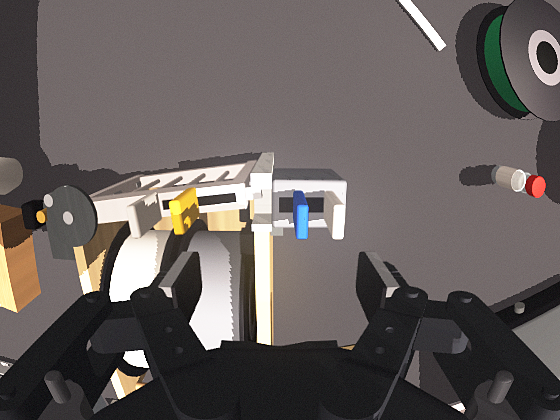

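View pics/w5z.png

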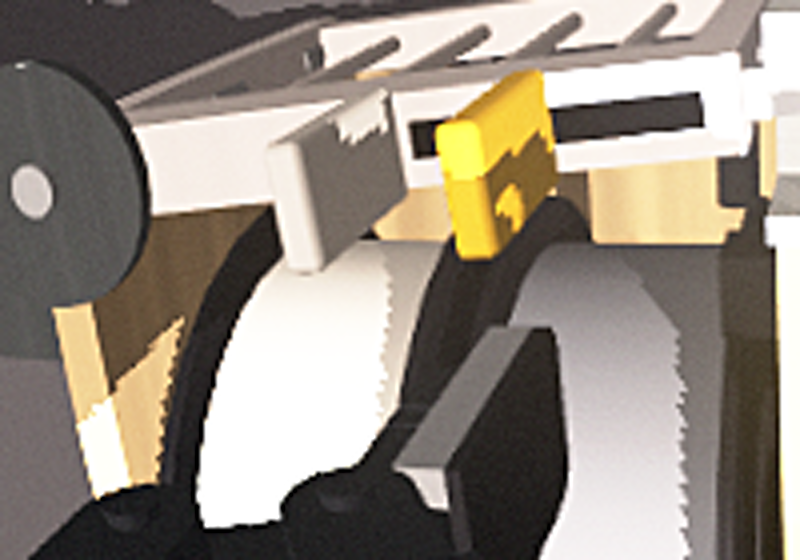

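```bash
python3 - <<'E'
from h import *
c=viewer.camera("wrist")
z=np.array([[268,150],[300,140],[325,264],[292,275],[438,125],[478,122],[494,252],[460,259]])
P=plane(c,z/4+[60,170]-.4,.248)[:,:2];w=P[:4].mean(0);b=P[4:].mean(0);print(P.round(4),w,b)
d=b-w;print(np.linalg.norm(d),np.degrees(np.arctan2(d[1],d[0]))-90,(b+w)/2, (b+w)/2-get_obs()["ee_pos"][:2])
H=np.array([.5533,-.1019])
for a in(9.1,0):
  pass
for th in(0,.1,.12):
  g=np.radians(90-9.1)+th; print(th,H+.1055*np.array([np.cos(g),np.sin(g)]))
v=(b+w)/2-H;print(np.linalg.norm(v),np.degrees(np.arctan2(v[1],v[0]))-90)
E
```

```text
[[ 0.5472 -0.0144]
 [ 0.5465 -0.0077]
 [ 0.5687 -0.0093]
 [ 0.5698 -0.0164]
 [ 0.5482  0.018 ]
 [ 0.5489  0.025 ]
 [ 0.571   0.0223]
 [ 0.5714  0.016 ]] [ 0.55803513 -0.01193505] [0.55987344 0.02033448]
0.032321842189112944 -3.2604641390584277 [0.55895429 0.00419972] [-0.0189945  -0.08242125]
0 [0.56998568 0.00227216]
0.1 [0.55950245 0.00341752]
0.12 [0.557395  0.0035205]
0.10625027353529118 -3.0505324064902624
```

```bash
python3 -m handwheel '[[0.15,-0.01,-0.045,0,6],[0.15,-0.0195,-0.0895,0,6],[0.15,-0.0195,-0.0895,-0.04,6],[0.15,-0.0195,-0.0895,-0.07,6],[0.15,-0.0195,-0.0895,-0.09,6]]' 30;python3 -m handwheel '[[0.15,0,0,0,0]]'; python3 - <<'E'
from h import *
o=get_obs();print(o["time"],o["ee_pos"],o["tcp_rot"],o["wrist_force"],o["opening"])
c=snap("wrist","w6.png")
E
```

```text
time: 4.25
ee_pos: [0.5576, -0.0027, 0.2123]
tcp_rot: [-179.7, -0.2, 86.9]
wrist_force: [-0.2, 0.7, -0.5]
opening: 0.0724
time: 4.35
ee_pos: [0.5564, -0.0022, 0.2094]
tcp_rot: [-179.4, -0.2, 86.9]
wrist_force: [-0.6, 0.7, 1.1]
opening: 0.0726
4.35 [ 0.55639776 -0.00224131  0.20936622] [-1.79423791e+02 -1.71258253e-01  8.68754490e+01] [-0.57696836  0.74730283  1.08006562] 0.07263932069369856
```

View pics/w6.png

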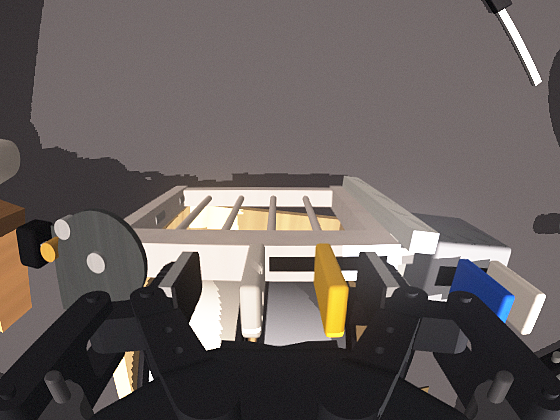

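White (255,290) and yellow (330,290) both lie between the pads, but z has sagged, so I'll raise it a little while closing.

```bash
python3 -m handwheel '[[0.15,0.002,0,0.006,0],[0.45,0.002,0,0.006,0],[0.6,0.002,0,0.006,0],[0.75,0.002,0,0.006,0],[0.85,0.002,0,0.006,0]]' 40; python3 -m handwheel '[[0.85,0,0,0,0],[0.85,0,0,0,0]]'; python3 - <<'E'
from h import *
o=get_obs();print(o["time"],o["ee_pos"],o["tcp_rot"],o["wrist_force"],o["opening"],o["q"])
c=snap("wrist","w7.png")
E
```

```text
time: 4.9
ee_pos: [0.5593, -0.0038, 0.2185]
tcp_rot: [-179.7, 0.0, 86.8]
wrist_force: [-1.8, -11.4, 8.7]
opening: 0.0263
time: 5.1
ee_pos: [0.5592, -0.004, 0.2188]
tcp_rot: [-179.7, 0.0, 86.8]
wrist_force: [-1.4, -3.3, 0.7]
opening: 0.0259
5.1 [ 0.55924303 -0.00402894  0.2188336 ] [-1.79680319e+02  1.12840652e-02  8.67770095e+01] [-1.38788533 -3.26041334  0.74982761] 0.025923311527904287 [-4.15004238e-01  6.34315337e+00  1.01648615e+01  9.41415585e+01
  4.39044910e-03  2.80800553e+00]
```

View pics/w7.png

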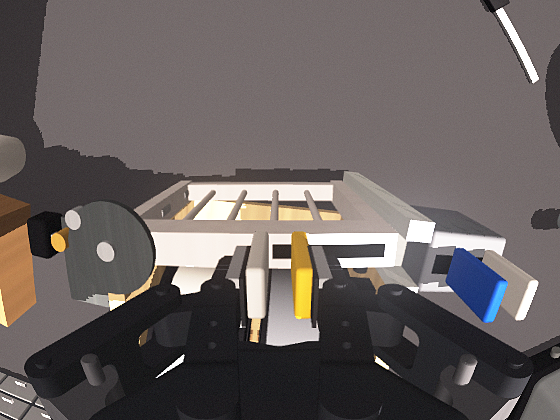

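Both tabs are pinched home (opening 26 mm). Next, the bystander positions relative to the sweep, and the swing waypoints.

```bash
python3 - <<'E'
from h import *
c=viewer.camera("scene")
print(plane(c,[[323,175],[305,315],[270,322],[350,170]],.01,False).round(3))
H=np.array([.5533,-.1019]);p=get_obs()["ee_pos"][:2];v=p-H
for a in range(0,91,6):
    print(a,(R.from_euler('z',a,degrees=True).apply([*v,0])[:2]-v).round(4))
E
```

```text
[[ 0.479 -0.354  0.01 ]
 [ 0.307  0.278  0.01 ]
 [ 0.392  0.34   0.01 ]
 [ 0.39  -0.426  0.01 ]]
0 [0. 0.]
6 [-0.0103  0.0001]
12 [-0.0205 -0.0009]
18 [-0.0305 -0.003 ]
24 [-0.0403 -0.0061]
30 [-0.0497 -0.0101]
36 [-0.0587 -0.0152]
42 [-0.067  -0.0212]
48 [-0.0747 -0.028 ]
54 [-0.0817 -0.0356]
60 [-0.0878 -0.0438]
66 [-0.093  -0.0527]
72 [-0.0972 -0.062 ]
78 [-0.1005 -0.0717]
84 [-0.1027 -0.0818]
90 [-0.1038 -0.092 ]
```

The way is clear. I'll start the swing slowly.

```bash
python3 -m handwheel '[[0.9,-0.005,0,0,3],[0.9,-0.0103,0,0,6],[0.9,-0.0155,-0.0004,0,9],[0.9,-0.0205,-0.0009,0,12],[0.9,-0.0205,-0.0009,0,12]]' 60; python3 - <<'E'
from h import *
o=get_obs();print(o["time"],o["ee_pos"],o["tcp_rot"],o["wrist_force"],o["opening"])
v=o["ee_pos"][:2]-np.array([.5533,-.1019]);print(np.linalg.norm(v),np.degrees(np.arctan2(v[1],v[0])))
c=snap("wrist","w8.png")
E
```

```text
time: 5.7
ee_pos: [0.5386, -0.0053, 0.2189]
tcp_rot: [-179.7, 0.1, 98.9]
wrist_force: [1.4, -5.9, -0.8]
opening: 0.025
5.7 [ 0.53856773 -0.00534866  0.2189395 ] [-1.79699615e+02  6.43658433e-02  9.88638410e+01] [ 1.37222855 -5.93291125 -0.78168396] 0.025041391601455118
0.09766883546510907 98.67555189775163
```

View pics/w8.png

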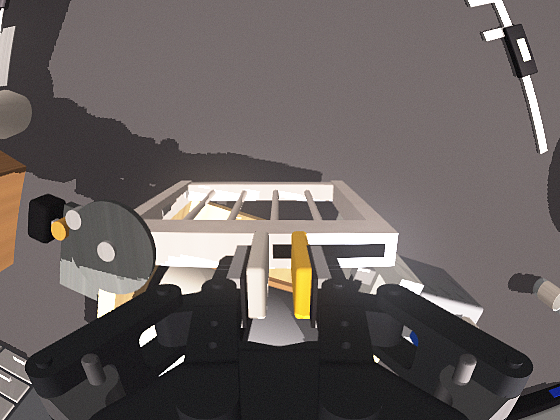

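The gate follows: its rail still sits square in the tool view, past the keeper. I'll go on through the click.

```bash
python3 -m handwheel '[[0.9,-0.01,-0.0021,0,6],[0.9,-0.0198,-0.0052,0,12],[0.9,-0.0292,-0.0092,0,18],[0.9,-0.0382,-0.0143,0,24],[0.9,-0.0465,-0.0203,0,30]]' 60; python3 - <<'E'
from h import *
o=get_obs();print(o["time"],o["ee_pos"],o["tcp_rot"],o["wrist_force"],o["opening"])
H=np.array([.5533,-.1019]);v=o["ee_pos"][:2]-H;print(np.linalg.norm(v),np.degrees(np.arctan2(v[1],v[0])))
c=snap("wrist","w9.png")
v0=np.array([.55924,-.00403])-H
for a in range(42,91,6): print(a,((R.from_euler('z',a,degrees=True).apply([*v0,0])[:2]-v)).round(4))
E
```

```text
time: 6.25
ee_pos: [0.4925, -0.026, 0.2189]
tcp_rot: [-179.7, 0.1, 129.0]
wrist_force: [6.3, -5.5, -0.1]
opening: 0.0253
6.25 [ 0.49252501 -0.02596236  0.21887436] [-1.79739751e+02  1.20663695e-01  1.29004763e+02] [ 6.31459037 -5.53949483 -0.13006338] 0.02529629975058269
0.09726316842202606 128.6712513740858
42 [-0.0003  0.0008]
48 [-0.008 -0.006]
54 [-0.0149 -0.0136]
60 [-0.021  -0.0219]
66 [-0.0262 -0.0307]
72 [-0.0305 -0.04  ]
78 [-0.0337 -0.0498]
84 [-0.0359 -0.0598]
90 [-0.0371 -0.07  ]
```

View pics/w9.png

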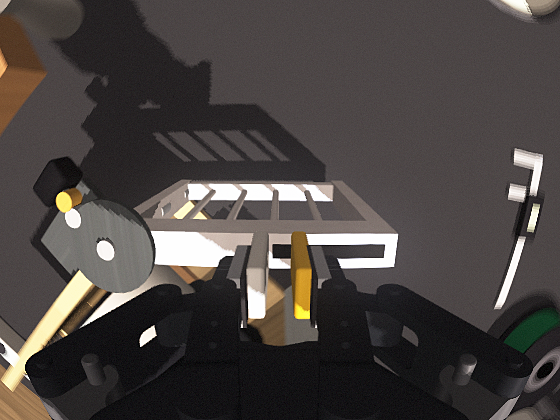

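The gate is still firmly held and square in the tool view (about 0.83 rad). I'll continue the swing.

```bash
python3 -m handwheel '[[0.9,-0.008,-0.006,0,6],[0.9,-0.0149,-0.0136,0,12],[0.9,-0.021,-0.0219,0,18],[0.9,-0.0262,-0.0307,0,24],[0.9,-0.0305,-0.04,0,30]]' 60; python3 - <<'E'
from h import *
o=get_obs();print(o["time"],o["ee_pos"],o["tcp_rot"],o["wrist_force"],o["opening"])
H=np.array([.5533,-.1019]);v=o["ee_pos"][:2]-H;print(np.linalg.norm(v),np.degrees(np.arctan2(v[1],v[0])))
v0=np.array([.55924,-.00403])-H
for a in (72,75,78,81,84,86): print(a,((R.from_euler('z',a,degrees=True).apply([*v0,0])[:2]-v)).round(4))
E
```

```text
time: 6.8
ee_pos: [0.4625, -0.0681, 0.219]
tcp_rot: [-179.6, 0.4, 159.6]
wrist_force: [15.0, -7.9, -3.6]
opening: 0.0253
6.8 [ 0.46248719 -0.06814166  0.21895931] [-179.62177731    0.36368082  159.56091693] [14.96239708 -7.94158897 -3.61199409] 0.02525706553138121
0.09688442071270807 159.60811700609068
72 [-0.0004  0.0021]
75 [-0.0022 -0.0027]
78 [-0.0037 -0.0076]
81 [-0.0049 -0.0126]
84 [-0.0059 -0.0176]
86 [-0.0064 -0.021 ]
```

```bash
python3 -m handwheel '[[0.9,0,-0.0045,0,3],[0.9,-0.0012,-0.0095,0,6],[0.9,-0.0025,-0.0145,0,9],[0.9,-0.0035,-0.0185,0,11],[0.9,-0.0035,-0.0185,0,11]]' 60; python3 -m handwheel '[[0.9,0,0,0,0],[0.9,0,0,0,0]]'; python3 - <<'E'
from h import *
o=get_obs();print(o["time"],o["ee_pos"],o["tcp_rot"],o["wrist_force"],o["opening"],o["q"],o["qd"])
H=np.array([.5533,-.1019]);v=o["ee_pos"][:2]-H;print(np.linalg.norm(v),np.degrees(np.arctan2(v[1],v[0])))
c=snap("wrist","w10.png");snap("scene","s10.png")
E
```

```text
time: 7.3
ee_pos: [0.4579, -0.0868, 0.219]
tcp_rot: [-179.6, 0.2, 170.6]
wrist_force: [-5.4, -0.2, 4.3]
opening: 0.0253
time: 7.5
ee_pos: [0.4578, -0.0867, 0.2189]
tcp_rot: [-179.6, 0.2, 170.5]
wrist_force: [-1.5, -0.4, 2.7]
opening: 0.025
7.5 [ 0.45780904 -0.08667018  0.21893089] [-179.58701072    0.21960727  170.50991698] [-1.54521827 -0.37503067  2.7372864 ] 0.024992147302114177 [-10.46981384  -6.9614566   -3.07096133  93.66385846  -0.40917391
 -90.97974861] [-0.05535966  0.04702776  0.07740233 -0.046402   -0.06102706 -0.25253995]
0.09669783608146172 170.93823863955333
```

View pics/w10.png

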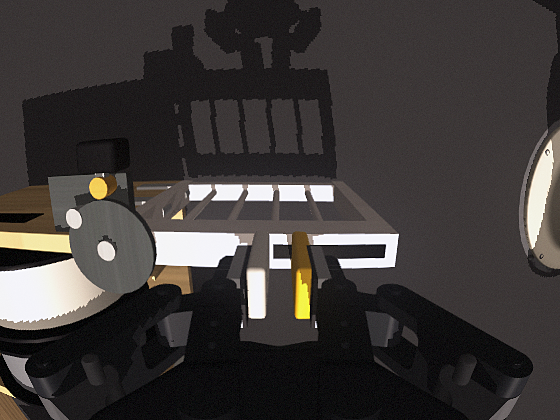

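View pics/s10.png

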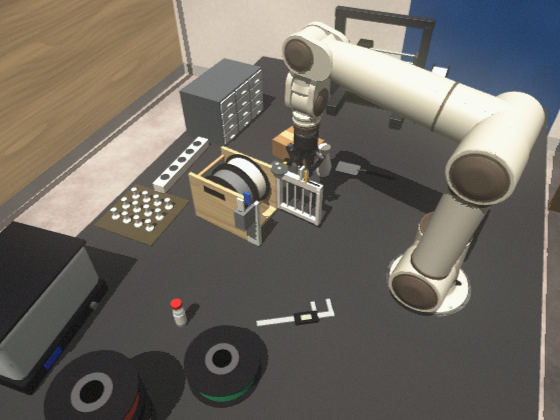

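The gate stands square to the carrier front, still pinched at (280,280) in the wrist view. In the scene view the bystanders are where they were, so I'll hand in.

```bash
python3 -c "
from workcell import job_done,get_obs
print(job_done());o=get_obs();print(o['time'],o['ee_pos'],o['tcp_rot'],o['opening'],o['wrist_force'])"
```

```text
the job is handed in; nothing more can be done
None
the job is handed in; nothing more can be done
```

The gate stands wide open, and the gripper is holding it there by the yellow catch's two tabs at 60 N. I squeezed the blue catch until the gate sprang ajar (about 0.1 rad by camera). I then squeezed the yellow catch home and swung the gate past its click.

**Last checks, just before hand-in at 7.5 s:**
- **Gate angle:** about 1.57 rad, worked out from the tool's yaw and its position around the hinge, since the joint itself is not reported.
- **Grip:** the opening read 25 mm, a little under the 28 mm quoted for tabs squeezed home. The pictures show both tabs firmly between the pads.
- **Forces and motion:** about 3 N at the wrist, with the arm at rest.
- **Other things on the bench:** the spools and bystanders looked unmoved in the scene picture. I compared this by eye and did not measure it.

**Disagreement:** the tool's radius around my estimated hinge shrank by about 1.5 mm during the swing. This built up roughly 17 N of wrist force, so my hinge position was probably 1–2 mm off. I corrected for it in the last move and the force dropped away.

The hand-in reported no verdict, and I could not read the state after it.

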